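# Put the orange jar away in the dispensary drawer

### The job

One of the two little wooden drawer units on the dispensary counter has its drawer standing open. Stand the jar with the orange cap upright in the empty right-hand compartment of that drawer (right as seen from the robot), let go of it, then push the drawer fully shut so that the jar still stands inside. Do not knock over any of the other jars or the amber bottle.

Things in the scene. Friction and masses are not known exactly. Their poses are not given: they have to be found in the camera images.
- jar: The jar to put away: white plastic, orange cap and orange band, closed, 52 mm in diameter, 78 mm tall, about 120 g, standing upright on the counter. Origin: centre of its underside; z is its axis.
- drawer (a joint): Opening of the open drawer in m: 0 = fully shut, grows as it is pulled out towards the robot, at most 0.19; starts between 0.14 and 0.18. It equals the free gap between the unit's front edge and the inner face of the drawer's front panel. It slides with about 2 N.
- bay (a point): Floor of the open drawer's empty right (-y) compartment, mid-width, 80 mm behind the inner face of the front panel; moves with the drawer. x into the unit, y left, z up. Compartment 83 mm wide, from 80 mm before to 119 mm behind this point; only the part outside the unit is open from above. Floor 26 mm above the counter; outer wall 46 mm high, 6 thick; divider 30 mm high, 4 thick.
- drawer_face (a point): Middle of the top edge of the open drawer's front panel, on the outer face (towards the robot), 128 mm above the counter; moves with the drawer, axes as bay. Plywood panel 214 mm wide, 112 high, 15 thick; a 22 mm brass knob stands out 21 mm, 82 mm below this point; a flat paper card above the knob.
- unit_a: The light wooden unit with the open drawer: 240 mm deep (x), 220 mm wide (y), 135 mm high, fixed to the counter. Origin: centre of its underside; x points into the unit, its front looks to -x. The other unit, of the same size and darker, stands beside it with its drawer shut.
- stored_jar: A white-capped jar, 52 mm in diameter, 78 mm tall, already standing in the left-hand (+y) compartment of the open drawer. Origin: centre of its underside.
- blue_jar: A blue-capped jar of the same size standing on the counter. Not to be put away. Origin: centre of its underside.
- scale_jar: A white-capped jar of the same size standing on the black weighing scale at the left. Origin: centre of its underside.
- amber_bottle: Amber bottle with a black cap, 50 mm in diameter, 105 mm tall, standing on top of the unit with the open drawer, about its middle. Origin: centre of its underside.
Things that resemble listed ones, but are neither listed nor needed, are in the scene too. Leave any green look-alike of the scale_jar alone. Leave any purple look-alike of the jar alone.

How it is judged:
On the way:
1. the orange-capped jar stands upright and released in the right-hand compartment while the drawer is still open (over 80 mm) (x of jar in the frame of bay between -0.08 and 0.12 m and y of jar in the frame of bay between -0.042 and 0.042 m and z of jar in the frame of bay between -0.006 and 0.008 m and angle between jar's own z axis and vertical below 0.15 rad and value of joint drawer above 0.08 m and contact force between the fingers and jar below 0.3 N), for 0.2 s.
At the end, for the whole second after the job is handed in: The drawer is shut to within 8 mm; the orange-capped jar stands at rest in its right-hand compartment, within 9 degrees of upright, its base on the compartment's floor; the other three jars and the amber bottle are upright (x of jar in the frame of bay between -0.08 and 0.12 m and y of jar in the frame of bay between -0.042 and 0.042 m and z of jar in the frame of bay between -0.006 and 0.008 m and angle between jar's own z axis and vertical below 0.15 rad and value of joint drawer below 0.008 m and linear speed of jar below 0.02 m/s and angle between each of stored_jar, blue_jar, scale_jar, amber_bottle's own z axis and vertical below 0.3 rad); the robot touches nothing.
It fails at once if another jar or the amber bottle is knocked over (tilted beyond 40 degrees) (angle between any of stored_jar, blue_jar, scale_jar, amber_bottle's own z axis and vertical above 0.7 rad).
It also fails if it takes over 54 s, if anything falls off the work surface, if the arm or the gripper's body presses on something with over 40 N, if the wrist force passes 120 N, or if a joint passes its speed limit or range.

### The arm

A 6-joint arm with a two-finger parallel gripper is mounted at the origin on the work surface. World frame = base frame: x ahead of the robot, y to its left, z up, the work surface at z = 0. Lengths are in m, angles in rad, forces in N, time in s.
With the tool pointing down it reaches from about 0.275 to 0.825 m from the base axis. Payload 4.9 kg.
Tool frame: the origin (TCP) lies midway between the tips of the shut fingers; the grasp point (between the pads) lies 19 mm behind it (grip_point_offset is the distance from the TCP to the grasp point, in m); z points along the fingers, x is the direction in which the jaws open and shut, and the axes are right-handed (so a half turn about z gives the same grasp; the last joint's range is limited). The gripper opens to 85 mm and grips with 20 to 120 N. Pads are 22 mm wide; open, the fingers measure 114 mm over their backs; the gripper's body (76 mm by 85 mm) begins 54 mm behind the grasp point. The pads swing forward as they close: fully open they stand 13 mm farther back than shut.
Start: joints at [-1.406, 0.326, -0.193, 1.052, 0, 1.437], TCP at [0.162, -0.526, 0.231] pointing down, gripper open.
Joint ranges: [-2.65, 2.65], [-0.97, 1.79], [-1.3, 1.35], [-1.93, 2.1], [-1.47, 1.37], [-3.14, 3.14]. Speed limits (rad/s): [2.57, 2.57, 3.14, 3.14, 3.14, 3.14].

### API

Orientations are given as a rotation vector (axis times angle).
In Python, from cell import * gives the robot as it stands. Calls block until the motion is done:
- movep(position, orientation): joint-space move of the TCP to a pose.
- move_l(position, velocity=0.15, rot=None, until_force=None): straight line of the TCP; rot=None keeps the orientation; velocity is the mean speed in m/s. With until_force (N) it stops when the force on the tool has changed by that much, and returns True; else False.
- set_joints(angles): joint-space move.
- let_go() and grab(newtons=None): open the fingers fully, or close them until they stop; newtons is the grip in N (None keeps the last).
- sleep(seconds).
- ik(position, orientation): joint angles nearest the present ones, or None.
- get_state(): the state.
- grab_frame(name): name is "scene" or "side" or "wrist"; returns a dict with "img" (420x560x3 uint8, red, green, blue), "fx", "fy", "cx", "cy" (pixels), "cam_to_world" (4x4, takes a point from camera to world coordinates); the wrist camera has in their place "T_tool_cam" (4x4, takes a point from camera to tool coordinates, whose origin is the TCP and whose axes are the tool frame's). Camera axes: x right, y down, z forward; pixel columns grow to the right and rows downward; lengths in m; the calibration is good to about 2 mm. A picture is of the moment at which its call begins: read the wrist's pose just before it. There is no depth.
A pose or a line that the arm cannot do raises MotionError and nothing moves.
- sign_off(): hands the job in, once; it reports no verdict.
Trained networks look in the newest picture that a camera, given by its name, has taken for a name from the list of things; names that differ only in an ending like _2 or _b are one class to them, and where a whole thing is asked for, a point or a joint stands for the part that bears it (a point fixed in the world has none). Each returns a list of dicts, best first, with "score" (0 to 1); they miss things now and then, are a little off and sometimes report something else, mostly with a low value. They report only what shows in the picture. A call takes as long as a camera call. They do not tell look-alikes from the thing itself.
- spot_in(camera, name): "centre" ([column, row] in pixels, amid what is visible of it).
- silhouettes(camera, name): "mask" (420x560 bool, what is visible of it) and "centre" ([column, row] in pixels, amid what is visible of it).
- tip_of(camera, name): "centre" ([column, row] in pixels: a listed point, or the origin of a listed thing).
The state is a dict: "clock": time; "q": joint angles; "joint_velocities": joint speeds; "tau": joint torques, N m; "position": TCP position; "eef_rot": TCP orientation; "contact_force": force on the tool from outside, world axes, zero at the start; "wrist_torque": the same for the moment, N m; "finger_gap": opening from 0.0 (shut) to 1.0 (fully open).
Only numpy, scipy, OpenCV 4.12 (cv2) and the standard library are available. Lean on these libraries where they do the work, as an engineer would, in place of code of your own. Each camera call takes 0.05 s, during which the arm holds its last target. There are 200 camera calls.

## Working session

There is one attempt and no reset: what is moved stays moved. The work goes in short steps, each a Python script; the robot and the scene stay as the last script left them, time stands still between calls to the robot, and variables do not carry over. Pictures are saved under pics/ and viewed, about 8 in all and at most 12, crops included, and the job is handed in when it is done.

```bash
mkdir -p pics; cat > h.py <<'E'
from cell import *
import numpy as np, cv2
def save(f,n): cv2.imwrite('pics/'+n,cv2.cvtColor(f['img'],cv2.COLOR_RGB2BGR))
def ray(f,px,tool=None):
    T=f['cam_to_world'] if 'cam_to_world' in f else tool@f['T_tool_cam']
    T=np.array(T); d=T[:3,:3]@np.array([(px[0]-f['cx'])/f['fx'],(px[1]-f['cy'])/f['fy'],1])
    return T[:3,3],d
def atz(f,px,z,tool=None):
    o,d=ray(f,px,tool); return o+d*(z-o[2])/d[2]
E
cat > a.py <<'E'
from h import *
ims=[]
for c in ['scene','side']:
    f=grab_frame(c); save(f,c+'0.png'); ims.append(f['img'])
    for n,z in [('jar',0),('stored_jar',.026),('blue_jar',0),('scale_jar',.03),('amber_bottle',.135),('bay',.026),('drawer_face',.128),('unit_a',0)]:
        for r in tip_of(c,n)[:4]: print(c,n,round(r['score'],2),np.round(r['centre']),np.round(atz(f,r['centre'],z),3))
print(get_state())
E
python3 a.py
```

```text
scene jar 0.65 [128. 247.] [ 0.443 -0.421  0.   ]
scene jar 0.59 [161. 236.] [ 0.463 -0.309  0.   ]
scene stored_jar 0.73 [224. 224.] [ 0.55  -0.104  0.026]
scene stored_jar 0.17 [368. 126.] [0.466 0.578 0.026]
scene blue_jar 0.64 [347. 158.] [0.532 0.431 0.   ]
scene scale_jar 0.73 [375. 159.] [0.608 0.501 0.03 ]
scene scale_jar 0.62 [366. 123.] [0.455 0.575 0.03 ]
scene amber_bottle 0.78 [232. 271.] [ 0.761 -0.178  0.135]
scene amber_bottle 0.69 [200. 197.] [ 0.476 -0.144  0.135]
scene bay 0.91 [200. 238.] [ 0.557 -0.199  0.026]
scene drawer_face 0.85 [199. 195.] [ 0.464 -0.142  0.128]
scene unit_a 0.62 [244. 281.] [ 0.76  -0.145  0.   ]
side jar 0.75 [447. 217.] [ 0.451 -0.426  0.   ]
side stored_jar 0.84 [350. 226.] [ 0.539 -0.104  0.026]
side blue_jar 0.63 [188. 294.] [0.537 0.42  0.   ]
side scale_jar 0.67 [143. 326.] [0.464 0.559 0.03 ]
side scale_jar 0.62 [147. 293.] [0.561 0.518 0.03 ]
side scale_jar 0.36 [324. 190.] [ 0.727 -0.131  0.03 ]
side amber_bottle 0.85 [333. 159.] [ 0.74  -0.167  0.135]
side bay 0.68 [376. 215.] [ 0.543 -0.204  0.026]
side bay 0.18 [331. 158.] [ 0.891 -0.274  0.026]
side unit_a 0.61 [324. 192.] [ 0.754 -0.154 -0.   ]
side unit_a 0.19 [374. 213.] [ 0.58 -0.23  0.  ]
{'clock': 0.9, 'q': array([-1.40620625e+00,  3.26166087e-01, -1.92570055e-01,  1.05199180e+00,
       -3.95276964e-05,  1.43658642e+00]), 'joint_velocities': array([-0.0009604 ,  0.00035295, -0.00014784,  0.00098988,  0.00052509,
        0.00158537]), 'tau': array([ 2.45235988e-04, -4.43317866e+01,  2.62759066e+01,  8.58259464e-04,
       -9.39926025e-06, -3.97579569e-06]), 'position': array([ 0.16190586, -0.52566906,  0.23131071]), 'eef_rot': array([ 2.52728481e+00, -1.86600065e+00,  3.38718277e-05]), 'contact_force': array([ 0.0007112 , -0.51640133,  0.67773255]), 'wrist_torque': array([ 0.04127624, -0.00566861, -0.0108176 ]), 'finger_gap': 0.9986593585811436}
```

View pics/scene0.png

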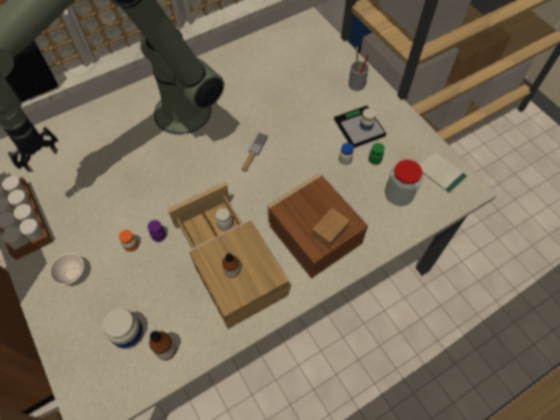

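View pics/side0.png

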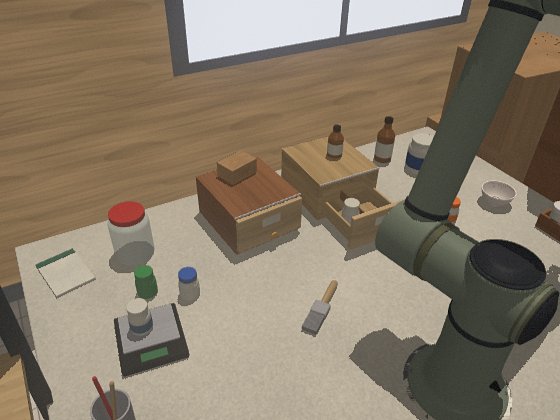

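The scene view shows the orange-capped jar at (128,240), and the purple look-alike next to it at (156,230). Other round things are the white-capped jar in the drawer (224,217), blue (347,152), green (377,152) and the scale jar (368,119). I choose (128,240), because it has the orange cap and band. Next is a close wrist look at the jar and the drawer.

```bash
cat >> h.py <<'E'
from scipy.spatial.transform import Rotation as Ro
def down(a):
    x=np.array([np.cos(a),np.sin(a),0]);z=np.array([0,0,-1.]);return Ro.from_matrix(np.c_[x,np.cross(z,x),z]).as_rotvec()
def toolT():
    s=get_state();T=np.eye(4);T[:3,:3]=Ro.from_rotvec(s['eef_rot']).as_matrix();T[:3,3]=s['position'];return T
def look(n,names):
    T=toolT();f=grab_frame('wrist');save(f,n)
    for m,z in names:
        for r in tip_of('wrist',m)[:3]: print(m,round(r['score'],2),np.round(r['centre']),np.round(atz(f,r['centre'],z,T),4))
    return f,T
E
cat > b.py <<'E'
from h import *
f=grab_frame('wrist');print(np.round(f['T_tool_cam'],3),f['fx'])
s=get_state();print(Ro.from_rotvec(s['eef_rot']).as_matrix()[:,0])
for a in [-1.57,1.57,0]: print(a,[ik(p,down(a)) for p in ([.45,-.4,.32],[.5,-.2,.4])])
N=[('jar',0),('bay',.026),('drawer_face',.128),('stored_jar',.026),('unit_a',0)]
movep([.40,-.4,.32],down(-1.57)); look('w1.png',N)
movep([.46,-.17,.42],down(-1.57)); look('w2.png',N)
print(get_state()['clock'])
a,b=[cv2.imread('pics/w%d.png'%i) for i in (1,2)]
cv2.imwrite('pics/w12.png',cv2.resize(np.hstack([a,b]),(800,300)))
E
python3 b.py
```

```text
[[ 1.     0.001  0.001 -0.001]
 [-0.001  0.965  0.264 -0.066]
 [-0.001 -0.264  0.965 -0.142]
 [ 0.     0.     0.     1.   ]] 299.56337712034394
[ 2.94359764e-01 -9.55694684e-01  2.28181406e-05]
-1.57 [array([-8.49191806e-01,  3.89114198e-01,  1.24484706e-01,  1.30616683e+00,
        4.44089210e-16,  2.29160452e+00]), array([-5.17607249e-01,  2.55239988e-01,  1.34801119e-01,  1.45035746e+00,
        4.44089210e-16,  2.62318908e+00])]
1.57 [array([-0.84919181,  0.3891142 ,  0.12448471,  1.30616683,  0.        ,
       -0.84839548]), array([-0.51760725,  0.25523999,  0.13480112,  1.45035746,  0.        ,
       -0.51681092])]
0 [array([-0.84919181,  0.3891142 ,  0.12448471,  1.30616683,  0.        ,
        0.72160452]), array([-0.51760725,  0.25523999,  0.13480112,  1.45035746,  0.        ,
        1.05318908])]
jar 0.61 [222. 126.] [ 0.4601 -0.3173  0.    ]
bay 0.77 [126.  57.] [ 0.5478 -0.1992  0.026 ]
drawer_face 0.81 [ 46. 131.] [ 0.4559 -0.15    0.128 ]
stored_jar 0.61 [55. 51.] [ 0.5555 -0.1063  0.026 ]
jar 0.85 [356. 156.] [ 0.4652 -0.3181  0.    ]
jar 0.71 [404. 168.] [ 0.4424 -0.4105  0.    ]
bay 0.91 [296. 103.] [ 0.5567 -0.2031  0.026 ]
drawer_face 0.56 [263. 172.] [ 0.455  -0.1501  0.128 ]
stored_jar 0.65 [239. 107.] [ 0.5507 -0.1054  0.026 ]
3.65
```

View pics/w12.png

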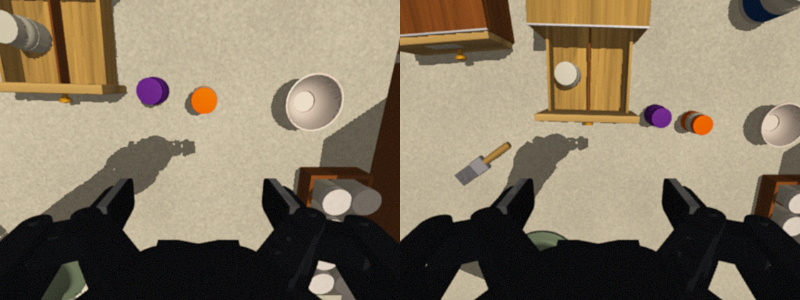

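The left half (jar view) shows the orange cap at about (286,140) full-size, with purple at (213,127). In the right half, the open drawer is nearly square to the world, with its empty compartment on the right at about (610,80). Next I hover over the orange jar with the jaws along x, fix its position by cap colour, and measure the drawer's yaw.

```bash
cat >> h.py <<'E'
def cap(f,T,z,purple=False):
    h=cv2.cvtColor(f['img'],cv2.COLOR_RGB2HSV)
    lo,hi=((3,190,150),(14,255,255)) if not purple else ((125,90,40),(160,255,255))
    m=cv2.inRange(h,lo,hi);m=cv2.morphologyEx(m,cv2.MORPH_OPEN,np.ones((3,3)))
    n,l,s,c=cv2.connectedComponentsWithStats(m); i=1+np.argmax(s[1:,4])
    return c[i],s[i],atz(f,c[i],z,T)
E
cat > c.py <<'E'
from h import *
movep([.443,-.44,.27],down(0)); f,T=look('w3.png',[('jar',0)])
print(cap(f,T,.07),cap(f,T,.07,True)[2])
# sharper yaw / front-edge view of the drawer
w=cv2.imread('pics/w2.png')
cv2.imwrite('pics/v3.png',np.hstack([w[0:200,130:380],cv2.imread('pics/w3.png')[0:200,150:450]]))
E
python3 c.py
```

```text
jar 0.96 [288.  73.] [ 0.4563 -0.3126  0.    ]
jar 0.58 [276. 151.] [ 0.4418 -0.4103  0.    ]
(array([260.44954128, 156.28440367]), array([257, 147,   9,  22, 109], dtype=int32), array([ 0.42375871, -0.40990587,  0.07      ])) [ 0.45784877 -0.31667428  0.07      ]
```

View pics/v3.png

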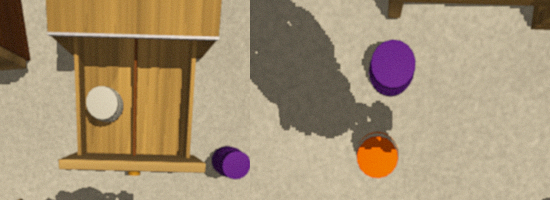

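```bash
sed -i 's/(14,255,255)/(22,255,255)/' h.py; cat > d.py <<'E'
from h import *
T=toolT();f=grab_frame('wrist'); print(cap(f,T,.074),cap(f,T,.074,True)[2])
T2=np.eye(4);T2[:3,:3]=Ro.from_rotvec(down(-1.57)).as_matrix();T2[:3,3]=[.46,-.17,.42]
for p,z in [((178,36),.135),((349,39),.135),((190,159),.128),((335,164),.128),((263.5,157),.056),((264.5,40),.056),((322,150),.072),((322,45),.072)]: print(p,np.round(atz(f,p,z,T2),4))
E
python3 d.py
```

```text
(array([276.2286002 , 160.64753273]), array([257, 145,  40,  33, 993], dtype=int32), array([ 0.44185898, -0.4143028 ,  0.074     ])) [ 0.45769068 -0.31728089  0.074     ]
(178, 36) [ 0.6335 -0.042   0.135 ]
(349, 39) [ 0.6304 -0.2613  0.135 ]
(190, 159) [ 0.4758 -0.0436  0.128 ]
(335, 164) [ 0.469  -0.2531  0.128 ]
(263.5, 157) [ 0.4708 -0.1464  0.056 ]
(264.5, 40) [ 0.6479 -0.1497  0.056 ]
(322, 150) [ 0.484  -0.2417  0.072 ]
(322, 45) [ 0.6375 -0.2354  0.072 ]
```

```bash
cat > e.py <<'E'
from h import *
J=np.array([.442,-.413])
movep([*J,.16],down(0)); move_l([*J,.036],.12); grab(30); print(get_state()['finger_gap'])
move_l([*J,.215],.2); move_l([.549,-.197,.215],.2)
s=get_state(); print(s['finger_gap'],s['position'],s['contact_force'],s['clock'])
f,T=look('w4.png',[('bay',.026),('drawer_face',.128)])
f=grab_frame('scene');save(f,'s4.png')
for n in ('jar','blue_jar'): print(tip_of('scene',n)[:2])
a=cv2.imread('pics/s4.png')[150:310,90:310]
cv2.imwrite('pics/v4.png',np.hstack([cv2.resize(cv2.imread('pics/w4.png'),(400,300)),cv2.resize(a,(400,300))]))
E
python3 e.py
```

```text
0.5828754942864195
0.5852946782580827 [ 0.54867294 -0.19775329  0.21491654] [ 0.10667132 -0.21526041 -0.58863896] 10.0583
bay 0.57 [282. 181.] [ 0.5533 -0.1939  0.026 ]
drawer_face 0.61 [159. 146.] [ 0.459 -0.148  0.128]
[{'centre': [161.4, 233.3], 'score': 0.61}, {'centre': [192.4, 214.3], 'score': 0.55}]
[{'centre': [345.5, 157.1], 'score': 0.83}, {'centre': [193.9, 215.4], 'score': 0.2}]
```

View pics/v4.png

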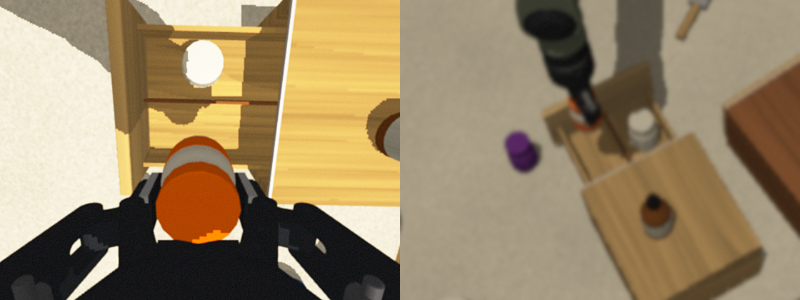

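The jar is held upright over the right-hand compartment, and the purple jar hasn't moved. Lowering, releasing and checking.

```bash
cat > f.py <<'E'
from h import *
move_l([.551,-.1955,.215],.1); move_l([.551,-.1955,.085],.12)
print(move_l([.551,-.1955,.058],.03,until_force=3)); s=get_state();print(s['position'],s['contact_force'])
let_go(); move_l([.551,-.1955,.23],.12)
f,T=look('w5.png',[('jar',.026),('bay',.026),('drawer_face',.128)]); print(cap(f,T,.104))
f=grab_frame('side');save(f,'s5.png');print(get_state()['clock'])
a=cv2.imread('pics/s5.png')[120:280,250:470]
cv2.imwrite('pics/v5.png',np.hstack([cv2.resize(cv2.imread('pics/w5.png'),(400,300)),cv2.resize(a,(400,300))]))
E
python3 f.py
```

```text
True
[ 0.55110132 -0.19533947  0.06305476] [0.10082376 0.75368238 4.02383073]
jar 0.73 [278. 177.] [ 0.55   -0.1891  0.026 ]
jar 0.63 [211. 264.] [ 0.4656 -0.3007  0.026 ]
drawer_face 0.76 [166. 149.] [ 0.4602 -0.1488  0.128 ]
(array([278.02140673, 194.254842  ]), array([ 253,  170,   51,   50, 1962], dtype=int32), array([ 0.55042824, -0.19148882,  0.104     ]))
14.7917
```

View pics/v5.png

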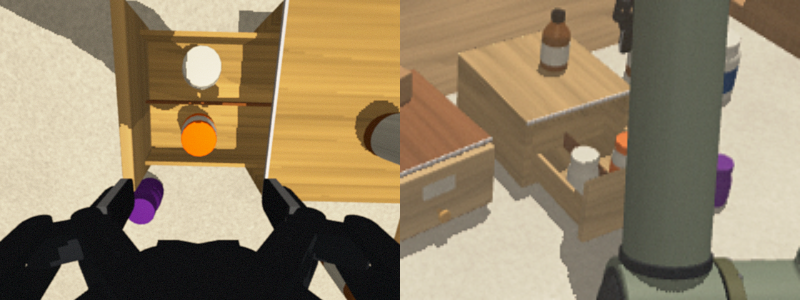

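The jar stands upright in the right compartment, released, with its cap centre at about (278,194) in the wrist view. Now I close the fingers and push the front panel from the robot side, with the wrist camera turned away from the bottle.

```bash
cat > g.py <<'E'
from h import *
R=down(1.5508)
move_l([.40,-.148,.26],.2); movep([.40,-.148,.26],R); grab(20)
move_l([.40,-.148,.088],.15)
print(move_l([.57,-.1515,.088],.05,until_force=10),get_state()['position'],get_state()['contact_force'])
r=move_l([.63,-.1525,.088],.03,until_force=10);s=get_state()
print(r,s['position'],s['contact_force'],s['clock'])
E
python3 g.py
```

```text
False [ 0.56998293 -0.15151661  0.08804915] [-1.45313937 -0.55466711  0.05306831]
True [ 0.60684226 -0.15184513  0.08716519] [ 0.40365895 -0.21739206 -0.22924101] 23.9917
```

```bash
cat > i.py <<'E'
from h import *
print(move_l([.62,-.152,.088],.02,until_force=10),get_state()['position'],get_state()['contact_force'])
move_l([.54,-.152,.088],.1); move_l([.46,-.152,.25],.2)
f,T=look('w6.png',[('drawer_face',.128),('amber_bottle',.135),('unit_a',0)])
f=grab_frame('side');save(f,'s6.png')
for n in('drawer_face','blue_jar','scale_jar','amber_bottle'): print(n,[(np.round(r['centre']),r['score']) for r in tip_of('side',n)[:2]])
movep([.3,-.3,.35],down(1.57)); f=grab_frame('scene');save(f,'s7.png');print(get_state()['clock'])
a=cv2.imread('pics/s6.png')[120:330,110:390];b=cv2.imread('pics/s7.png')[100:340,90:410]
cv2.imwrite('pics/v6.png',np.hstack([cv2.resize(x,(400,300)) for x in(a,b)]))
E
python3 i.py
```

```text
True [ 0.60669699 -0.1517901   0.08643067] [-0.44840843  0.47916477  2.81832584]
drawer_face 0.75 [282. 349.] [ 0.6186 -0.1489  0.128 ]
drawer_face [(array([351., 181.]), 0.82)]
blue_jar [(array([192., 296.]), 0.76)]
scale_jar [(array([148., 293.]), 0.73), (array([144., 326.]), 0.69)]
amber_bottle [(array([334., 156.]), 0.67)]
27.65
```

View pics/v6.png

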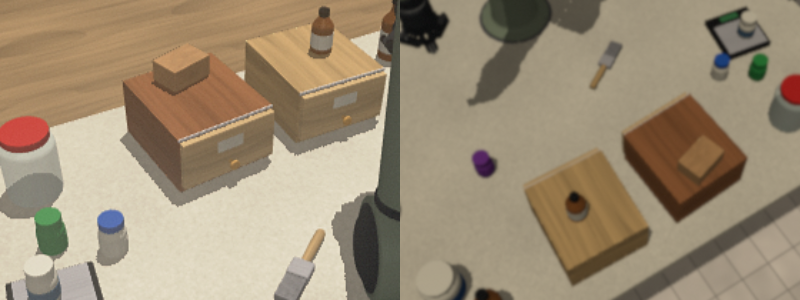

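```bash
python3 -c "
from cell import *
print(get_state()['contact_force']); sign_off()"
```

```text
[ 0.04648857  0.9456533  -0.32954897]
the job is handed in; nothing more can be done
```

I put the orange-capped jar in the right-hand compartment, pushed the drawer shut and handed the job in. The clock read 27.65 s at the last check.

- **Jar:** After release, the wrist picture showed it upright and clear of the fingers in the right-hand compartment. It touched down 1 mm from the expected height, with the drawer about 0.16 m open.
- **Drawer:** A second push met the same hard stop (TCP x = 0.607 m, where I predicted about 0.606 m). The final side and overhead pictures show the front panel flush with the unit, and the arm was clear.
- **Other jars and bottle:** The blue jar, scale jar, amber bottle and the purple and green look-alikes are standing in the final pictures.
- **Not seen:** Once the drawer was shut, neither the orange-capped jar nor the stored jar was visible. That they still stand inside is inferred from the slow push, which showed only a small force until the end stop.
- **Disagreements:** The jar detector also kept reporting the purple look-alike, so I chose by cap colour. Estimates of the compartment's position differed by up to about 14 mm between cameras, and I settled it using the drawer's geometry. The network's reading of the shut drawer's front edge (x = 0.6186 m) was about 2 mm from the expected 0.617 m.

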